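# Start the curing box: shut the drawer, wind the timer past its top and set it back

### The arm

A 6-joint arm with a two-finger parallel gripper is mounted at the origin on a cart in front of the work surface, level with it; the furniture and walls round the work are solid. World frame = base frame: x ahead of the robot, y to its left, z up, the work surface at z = 0. Lengths are in mm, angles in rad, forces in N, time in s.
With the tool pointing down it reaches from about 400 to 925 mm from the base axis. Payload 12.5 kg.
Tool frame: the origin (TCP) lies midway between the tips of the shut fingers; the grasp point (between the pads) lies 19 mm behind it; z points along the fingers, y is the line along which they close (so a half turn about z gives the same grasp; the last joint's range is limited). The gripper opens to 95 mm and grips with 3 to 60 N. Pads are 20 mm wide; open, the fingers measure 119 mm over their backs; the gripper's body (75 mm by 180 mm) begins 59 mm behind the grasp point.
Start: joints at [1.224, 0.491, 1.559, -0, 1.092, -0.106], TCP at [149.031, 606.99, 214.661] pointing down, gripper open.
Joint ranges: [-3.1, 3.1], [-0.84, 2.19], [0.05, 2.79], [-1.13, 4.28], [0.06, 2.93], [-2.69, 2.69]. Speed limits (rad/s): [2.22, 2.22, 2.79, 3.14, 3.14, 3.14].

### API

Orientations are given as [roll, pitch, yaw] about the fixed x, y, z axes, in that order (R = Rz(yaw) Ry(pitch) Rx(roll)).
In Python, from cell import state, read_camera, job_done gives the robot as it stands.
- The arm moves only by the tool carry_out, never from a script. Its argument "moves" is a list of rows, each an object with "slide": the shift along the tool's x, y, z as a fraction of full scale, a list of three; "spin": the turn about the tool's z as a fraction of full scale. A call has 1 to 12 rows; each row shifts and turns the commanded pose from where the row before left it, along the tool's axes as they then stand; what a row does not reach is not made up. Full scale, the value 1, is 0.4 m for a shift and 30 degrees for a turn. A row lasts 1/12 s, in which the tool goes at most 41.7 mm and 7.16 degrees, less where a joint would pass 70% of its speed; a pose out of reach is approached as far as the arm can. A call with a number of a shift or a turn outside -1 to 1 is refused whole. A call with a gripper value outside its range is refused whole. "hand" is the closure, from 0 (fully open) to 1 (shut), set as the call begins (left out, the last holds). The fingers move at their own pace and stop on an object; the grip force is fixed at half the most. Time passes only in rows, so rows that do not move let the fingers close. It gives the time, the measured TCP pose, the force, the opening and the grip force at its end, in the units of the state.
- state(): the state, without advancing time (a new reading comes with each control period).
- read_camera(name): name is "side" or "top"; returns a dict with "color" (480x640x3 uint8, red, green, blue), "K" (3x3 intrinsics, pixels), "R" (3x3) and "t" (3): a world point X has camera coordinates R X + t. Camera axes: x right, y down, z forward; pixel columns grow to the right and rows downward; lengths in mm; the calibration is good to about 2 mm. A picture is of the moment at which its call begins. There is no depth.
- job_done(): hands the job in; it is judged then, once.
The state is a dict: "t": time; "joints": joint angles; "qvel": joint speeds; "tau": joint torques, N m; "eef_pos": TCP position; "tcp_rot": TCP orientation; "ft_force": force on the tool from outside, world axes, zero at the start; "moment": the same for the moment, N m; "opening": opening from 0.0 (shut) to 1.0 (fully open); "grip_force": force on a finger pad.
Only numpy, scipy, OpenCV 4.12 (cv2) and the standard library are available. Lean on these libraries where they do the work, as an engineer would, in place of code of your own. Each camera call takes 0.05 s, during which the arm holds its last target. There are 200 camera calls.

### The job

The silicone plug in the open drawer of the curing box is ready to cure: push the drawer fully shut with the plug in it, then wind the timer knob on top of the box clockwise, on past the orange top mark until you feel it come up against its sprung end stop, without forcing it. Then turn the knob back until its white line points at the red set marker, and let go. Leave the red marker and the things standing round the box where they are.

Things in the scene. Friction and masses are not known exactly. Their poses are not given: they have to be found in the camera images.
- cure_box: White metal bench curing box, fixed to the bench, 170 deep (x) x 210 wide (y) x 85 mm high on rubber feet. Origin: centre of its underside on the bench; x points to its back, y to its left, z up; the drawer is in its front (-x). On top, right of the middle, is the timer; left of it a flush amber window.
- drawer (a joint): How far the drawer is out (m): 0 fully shut, 0.085 fully open; slides along the box's x axis, opens to -x. Blue front panel 208 wide, from 11 to 75 mm above the bench, with a steel bow handle; tray inside 181 mm wide, floor 18 mm and rims 46 mm above the bench. It slides with about 2 N and stops dead at 0.
- drawer_handle (a point): Foremost point of the drawer's steel bow handle, in the middle: bar 8 mm thick, 80 mm long along the box's y, 46 mm above the bench, standing 32 mm out in front of the blue panel. Axes as the box's; it moves with the drawer.
- dial (a joint): Angle of the timer knob (rad): 0 at the first mark, growing CLOCKWISE seen from above, 0.22 rad a minute mark, 2.2 at the orange top mark (the tenth minute). Its axis is vertical. It is stiff (about 0.05 N m of friction and up to 0.03 N m of spring) and stays where it is left. Clockwise beyond the top mark the hidden end stop is met.
- dial_grip (a point): Point to grip on the timer knob, on its axis, 114 mm above the bench. Upright black bar, 12 thick x 50 long, from 91 to 125 mm above the bench, on a round skirt (radius 28 mm, top at 91.5 mm). x: along the bar to its white-lined end; y: across the bar (pinch direction); z up. At dial 0 its x axis is turned 1.30 rad counter-clockwise from the box's.
- dial_tip (a point): Pointer end of the bar knob, on its top edge, 25 mm from the axis, where the white line ends; axes as dial_grip. 124 mm above the bench.
- set_marker (a joint): Angle of the red set marker (rad), counted as the knob's: same zero, same clockwise sense, so that the knob points at the marker when both read the same. It is somewhere between the fifth and the eighth minute mark. Stiff; not to be moved.
- set_marker_tip (a point): Top of the red set marker tab (7 mm wide, 12 mm long), on a dark bezel ring round the dial, 40 mm from the knob's axis and 91 mm above the bench; x axis: radially outward from the knob's axis.
- end_stop: The timer's sprung winding stop, hidden in the case on the knob's axis (this pose is its place on the case, not the angle where it is met). Met 0.08 to 0.60 rad past the top mark, differently each time, and only felt: the resisting torque then climbs by 2.5 N m/rad. Reached for sure at 0.11 N m more than the winding torque just before it; forced at 0.40 N m more.
- dial_knob: The timer knob as a solid, with the hidden lug, 22 mm off the axis, that bears on the end stop (5 N there is 0.11 N m and 0.045 rad after first touch; 18 N is 0.40 N m and 0.16 rad). Origin on its axis, 87 mm above the bench; axes as dial_grip.
- plug_mid (a point): Centre of the white silicone plug lying in the drawer's tray, 28 x 52 x 14 mm, 25 to 50 mm behind the blue panel; it is not handled and rides in with the drawer.
- dropper_mid (a point): Middle of the brown dropper bottle beside the box on its left, 33 mm thick, 102 mm high, standing; to be left alone.
- clip_box_mid (a point): Centre of a small white box with a blue window, 47 x 30 x 24 mm, on the bench left of the box; to be left alone.
- flux_pot_mid (a point): Centre of a round pot with a tan lid, 62 mm wide, 35 mm high, on the bench right of the box; to be left alone.
There are look-alikes about, which are no part of the job. Of the things like the part that bears plug_mid, leave any that is brown or pink; of the rest the larger one is meant.

How it is judged:
By the outcome, as a careful person would: the job done as asked, in the order asked, and still so for the second after the job is handed in, with the robot touching nothing.
It also fails if it takes over 72 s, if anything falls off the work surface, if the arm or the gripper's body presses on something with over 40 N, if the wrist force passes 120 N, or if a joint passes its speed limit or range.

## Working session

There is one attempt and no reset: what is moved stays moved. The work goes in short steps, Python scripts to look and compute and a tool call to move; the robot and the scene stay as the last step left them, time stands still between calls to the robot, and variables do not carry over. Pictures are saved under pics/ and viewed, at most 10 in all, crops included, and the job is handed in when it is done.

Besides the shell and the picture viewer there is one more tool, called after ">>>" by a JSON object that holds its "api" and its "payload". carry_out: Moves the arm, as the interface text tells. Shift numbers are shares of 0.4 m and turn numbers shares of 30 degrees, none past 1 either way. Its arguments: {"type":"object","properties":{"moves":{"type":"array"},"hand":{"type":"number"}},"required":["moves"]}

```bash
ls; mkdir -p pics
python3 - <<'E'
from cell import *
import cv2,numpy as np
s=state();print(s)
for n in("top","side"):
    c=read_camera(n);cv2.imwrite(f"pics/{n}0.png",c["color"][:,:,::-1]);print(n,c["K"].tolist(),c["R"].tolist(),c["t"])
E
```

```text
pics
{'t': 0.0, 'joints': array([ 1.22444786e+00,  4.91549427e-01,  1.55949970e+00, -4.37024223e-06,
        1.09163949e+00, -1.05609655e-01]), 'qvel': array([ 0.00139398, -0.00050814, -0.00060985, -0.00140854, -0.00335663,
        0.00061101]), 'tau': array([-1.17532083e-03, -6.12655878e+01, -2.58166677e+01,  6.91979821e-02,
        4.84183151e-02, -1.49339239e-04]), 'eef_pos': array([148.91109125, 606.74076464, 214.05072465]), 'tcp_rot': array([-3.14050238e+00, -1.11675647e-04,  2.90085580e+00]), 'ft_force': array([ 0.36840093,  0.09661516, -0.24046101]), 'moment': array([ 0.00415791, -0.01994232,  0.04109177]), 'grip_force': 0.0, 'opening': 0.9988594276372502}
top [[568.2233889921675, 0.0, 323.97613795463366], [0.0, 568.2233889921675, 236.81715548792732], [0.0, 0.0, 1.0]] [[0.01510636228717783, -0.999850853052416, 0.008370750790956031], [-0.9836366547676615, -0.016363483737923696, -0.1794189727911814], [0.17952918764349296, -0.0055234093017328765, -0.983737141076697]] [ -48.98943077  528.74202172 1165.4646212 ]
side [[595.8100603359861, 0.0, 314.14952095341147], [0.0, 595.8100603359861, 233.55755709852747], [0.0, 0.0, 1.0]] [[0.9831786986345605, -0.18254506377744767, 0.006078342022249264], [-0.14556112786299844, -0.8032186958861112, -0.5776259037078119], [0.11032499538410916, 0.5670247139847627, -0.816278977509524]] [-525.51903899  122.68016435 1062.70437659]
```

View pics/top0.png

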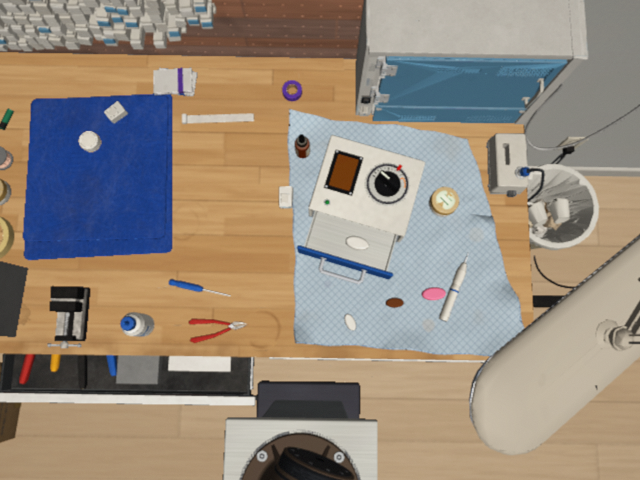

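View pics/side0.png

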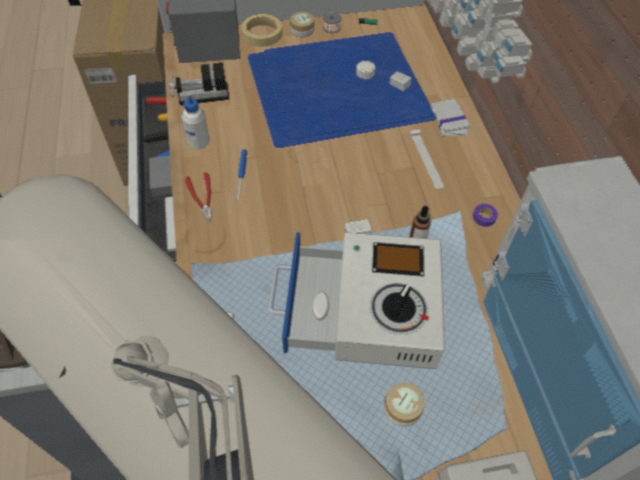

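The top view shows the box at about (367,185), with the handle at (342,270), the knob at (387,182), the red marker at (400,167) and the plug at (357,243). The side view shows the knob at (400,306) and the marker at (424,317). A large beige lamp-like body overhangs the right front. I'll crop in next and check its height.

```bash
cat > h.py <<'E'
import numpy as np,cv2
from cell import *
def ray(c,p):
    d=c["R"].T@np.linalg.solve(c["K"],[p[0],p[1],1.]);return -c["R"].T@c["t"],d
def onz(c,p,z):
    o,d=ray(c,p);return o+d*(z-o[2])/d[2]
def tri(a,pa,b,pb):
    o1,d1=ray(a,pa);o2,d2=ray(b,pb);s=np.linalg.lstsq(np.c_[d1,-d2],o2-o1,rcond=None)[0]
    x,y=o1+s[0]*d1,o2+s[1]*d2;return (x+y)/2,np.linalg.norm(x-y)
def proj(c,X):
    q=c["K"]@(c["R"]@np.asarray(X,float)+c["t"]);return q[:2]/q[2]
E
python3 - <<'E'
from h import *
np.set_printoptions(precision=1,suppress=True)
T=read_camera("top");S=read_camera("side")
for n,p,q in[("knob",(387,182),(400,306)),("marker",(400,167),(424,317)),("lamp",(622,335),(140,365)),("handle",(342,274),(275,292)),("panelL",(299,249),(298,236)),("panelR",(391,276),(285,349)),("backL",(331,138),(441,238)),("backR",(424,162),(441,366))]:
    print(n,*tri(T,p,S,q))
a=cv2.resize(T["color"][120:290,280:480],None,fx=4,fy=4,interpolation=cv2.INTER_CUBIC)[:600]
b=cv2.resize(S["color"][225:375,265:465],None,fx=4,fy=4,interpolation=cv2.INTER_CUBIC)
cv2.imwrite("pics/a.png",a[:,:,::-1]);cv2.imwrite("pics/b.png",b[:,:,::-1])
E
```

```text
knob [ 643.2 -171.5   84.8] 1.4351869670723256
marker [ 675.4 -198.9   87.5] 0.7557149234111151
lamp [ 325.2 -408.   531.5] 2.7583439203063813
handle [450.9 -80.5  34.9] 1.9117627076135155
panelL [503.6  12.   59.5] 6.354499245266091
panelR [ 450.5 -186.    26.8] 0.6660953143101074
backL [745.6 -52.4  80.6] 11.964949500527602
backR [ 700.7 -260.8   28.4] 10.270068278850149
```

View pics/a.png

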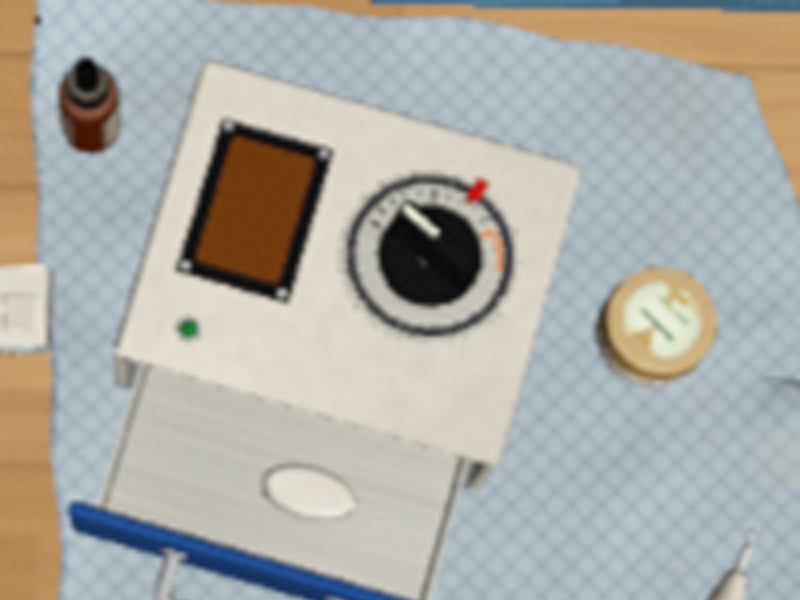

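View pics/b.png

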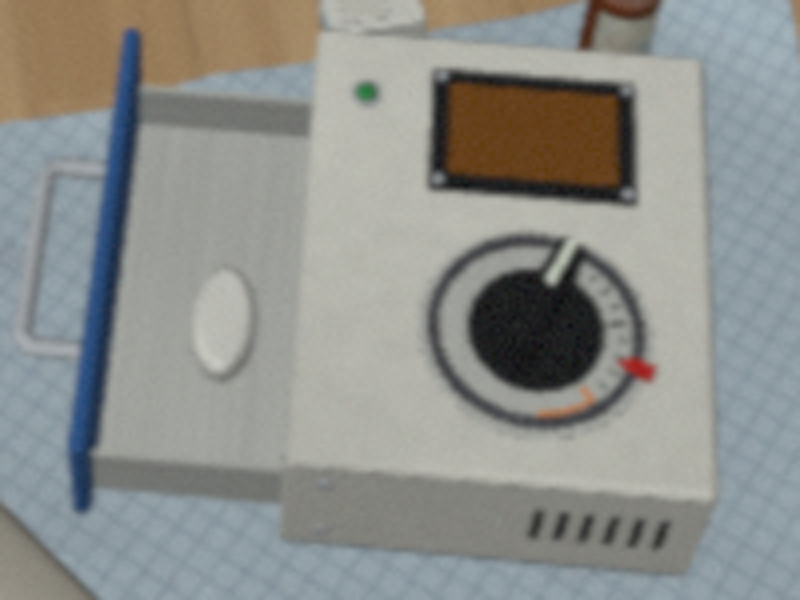

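The crops show the box corners clearly, the white line on the knob, which is still near dial 0, and the red marker. In the top crop the marker is at (477,190) and the ring centre at (430,254). In the side crop they are at (638,368) and (538,331).

Run:
```python
from h import *
np.set_printoptions(precision=2,suppress=True)
T=read_camera("top");S=read_camera("side")
t=lambda p:(280+p[0]/4-.4,120+p[1]/4-.4)
s=lambda p:(265+p[0]/4-.4,225+p[1]/4-.4)
P={}
for n,p,q in[("BL",(207,62),(703,60)),("BR",(579,172),(715,495)),("FR",(490,465),(285,465)),("FL",(117,355),(320,33)),("ring",(430,254),(538,331)),("tip",(403,203),(573,238)),("lin",(437,235),(551,283)),("pL",(75,508),(133,30))]:
    X,e=tri(T,t(p),S,s(q));P[n]=X;print(n,X,e)
def red(c,x0,y0,x1,y1):
    h=c["color"][y0:y1,x0:x1].astype(int);m=(h[...,0]>130)&(h[...,1]<80)&(h[...,2]<80);yy,xx=np.nonzero(m);return xx.mean()+x0,yy.mean()+y0
mk,e=tri(T,red(T,385,155,415,180),S,red(S,410,300,440,330));print("marker",mk,e)
f=(P["BL"]-P["FL"]+P["BR"]-P["FR"])[:2];l=(P["BL"]-P["BR"]+P["FL"]-P["FR"])[:2]
yaw=np.arctan2(f[1],f[0]);print("yaw",yaw,np.arctan2(-l[0],l[1]),"size",np.linalg.norm(f)/2,np.linalg.norm(l)/2)
yaw=(yaw+np.arctan2(-l[0],l[1]))/2
C=np.mean([P[k] for k in("BL","BR","FR","FL")],0);print("C",C)
w=lambda a:(a+np.pi)%(2*np.pi)-np.pi
for n,a in(("marker",mk),("tip",P["tip"])):
    d=(a-P["ring"])[:2];print(n,"dial",w(yaw+1.30-np.arctan2(d[1],d[0])),np.linalg.norm(d))
d=(P["tip"]-P["lin"])[:2];print("line dial",w(yaw+1.3-np.arctan2(d[1],d[0])))
u=np.array([np.cos(yaw),np.sin(yaw)]);print("handle shut/open",C[:2]-u*117-u*4,"open",C[:2]-u*(85+32+85))
print("lamp",tri(T,(485,420),S,(10,190)),proj(T,[643,-171,300]),onz(T,(485,420),550),onz(T,(472,400),550),onz(T,(640,240),550))
```

```text
BL [748.9  -52.98  77.81] 3.834118555121075
BR [ 690.89 -252.57   77.48] 3.886059960078944
FR [ 531.04 -204.86   66.99] 0.47901482002900975
FL [586.21  -7.61  76.55] 3.1937871883842557
ring [ 641.81 -172.08   81.66] 1.665436757571713
tip [ 656.83 -153.68  121.02] 0.4854822358367472
lin [ 641.92 -171.24  119.35] 2.964844495446978
pL [505.23  12.86  70.87] 3.142995705964706
marker [ 676.41 -196.35   83.47] 2.003329172697846
yaw -0.28097440087276926 -0.2778332320500603 size 167.85000868695562 206.33042937466612
C [ 639.26 -129.51   74.71]
marker dial 1.6323486857764014 42.25990307797094
tip dial 0.13425629721750765 23.757345819516555
line dial 0.15365352272922284
handle shut/open [522.95 -96.14] open [445.09 -73.8 ]
lamp (array([ 222.05, -231.58,  543.29]), np.float64(0.09516103312158324)) [401.26 147.69] [ 222.86 -229.7   550.  ] [ 245.29 -215.15  550.  ] [ 440.36 -430.36  550.  ]
```

>>> {"api": "carry_out", "payload": {"hand": 1, "moves": [{"slide": [-0.068, -0.06, 0], "spin": 0.0065}, {"slide": [-0.068, -0.06, 0], "spin": 0.0065}, {"slide": [-0.068, -0.06, 0], "spin": 0.0065}, {"slide": [-0.068, -0.06, 0], "spin": 0.0065}, {"slide": [-0.068, -0.06, 0], "spin": 0.0065}, {"slide": [-0.068, -0.06, 0], "spin": 0.0065}, {"slide": [-0.068, -0.06, 0], "spin": 0.0065}, {"slide": [-0.068, -0.06, 0], "spin": 0.0065}, {"slide": [-0.068, -0.06, 0], "spin": 0.0065}, {"slide": [-0.068, -0.06, 0], "spin": 0.0065}, {"slide": [-0.068, -0.06, 0], "spin": 0.0065}, {"slide": [-0.068, -0.06, 0], "spin": 0.0065}]}}

```text
t: 1.3
eef_pos: [391.3, 243.3, 214.8]
tcp_rot: [3.141, 0.0, 2.86]
ft_force: [1.1, 1.2, -0.6]
opening: 0.215
grip_force: 0.0
```

>>> {"api": "carry_out", "payload": {"moves": [{"slide": [-0.031, -0.08, 0], "spin": 0}, {"slide": [-0.031, -0.08, 0], "spin": 0}, {"slide": [-0.031, -0.08, 0], "spin": 0}, {"slide": [-0.031, -0.08, 0], "spin": 0}, {"slide": [-0.031, -0.08, 0], "spin": 0}, {"slide": [-0.031, -0.08, 0], "spin": 0}, {"slide": [-0.031, -0.08, 0], "spin": 0}, {"slide": [-0.031, -0.08, 0], "spin": 0}, {"slide": [-0.031, -0.08, 0], "spin": 0}, {"slide": [0, 0, 0], "spin": 0}, {"slide": [0, 0, 0], "spin": 0}]}}

```text
t: 2.22
eef_pos: [417.7, -64.1, 214.6]
tcp_rot: [3.141, -0.0, 2.856]
ft_force: [-0.3, 0.7, -0.4]
opening: 0.007
grip_force: 0.0
```

Run:
```python
from h import *
s=state();print(s["joints"],s["eef_pos"],s["tcp_rot"],s["ft_force"])
T=read_camera("top");S=read_camera("side")
cv2.imwrite("pics/c.png",np.hstack([cv2.resize(T["color"][:,160:560],None,fx=1,fy=1),S["color"][:,165:565]])[:,:,::-1])
```

```text
[-3.08944532e-01  2.02890299e-01  2.02458197e+00  2.20019221e-04
  9.14186893e-01 -1.59473633e+00] [417.72158815 -64.09692063 214.55104715] [ 3.14141685e+00 -6.23313049e-05  2.85645381e+00] [-0.27854821  0.73829255 -0.38904929]
```

View pics/c.png

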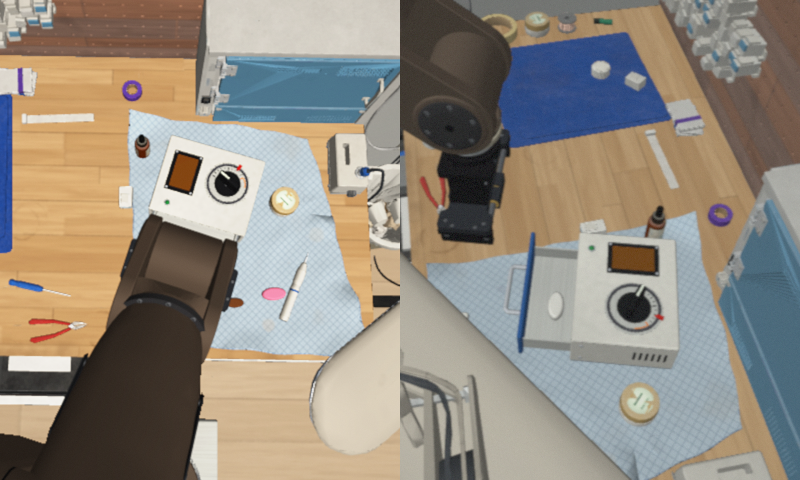

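Both views show the closed gripper hanging just in front of the handle. The lamp is well clear to the right, and the handle is at (515,290) in the right half. I'll go down now.

>>> {"api": "carry_out", "payload": {"moves": [{"slide": [0, 0, 0.09], "spin": 0}, {"slide": [0, 0, 0.09], "spin": 0}, {"slide": [0, 0, 0.09], "spin": 0}, {"slide": [0, 0, 0.09], "spin": 0}, {"slide": [0, 0, 0.08], "spin": 0}, {"slide": [-0.01, 0, 0], "spin": 0}, {"slide": [0, 0, 0], "spin": 0}, {"slide": [0, 0, 0], "spin": 0}]}}

```text
t: 2.98
eef_pos: [422.4, -63.4, 39.9]
tcp_rot: [3.142, 0.001, 2.861]
ft_force: [-0.8, -0.1, 0.4]
opening: 0.004
grip_force: 0.0
```

>>> {"api": "carry_out", "payload": {"moves": [{"slide": [-0.02, 0, 0], "spin": 0}, {"slide": [-0.02, 0, 0], "spin": 0}, {"slide": [-0.02, 0, 0], "spin": 0}, {"slide": [-0.02, 0, 0], "spin": 0}, {"slide": [-0.02, 0, 0], "spin": 0}, {"slide": [-0.02, 0, 0], "spin": 0}, {"slide": [-0.02, 0, 0], "spin": 0}, {"slide": [-0.02, 0, 0], "spin": 0}, {"slide": [-0.015, 0, 0], "spin": 0}, {"slide": [-0.01, 0, 0], "spin": 0}]}}

```text
t: 3.82
eef_pos: [493.5, -84.7, 38.5]
tcp_rot: [3.141, 0.0, 2.86]
ft_force: [-2.1, 0.5, 1.3]
opening: 0.001
grip_force: 0.9
```

>>> {"api": "carry_out", "payload": {"moves": [{"slide": [-0.01, 0, 0], "spin": 0}, {"slide": [-0.01, 0, 0], "spin": 0}, {"slide": [-0.01, 0, 0], "spin": 0}, {"slide": [-0.007, 0, 0], "spin": 0}, {"slide": [-0.005, 0, 0], "spin": 0}, {"slide": [-0.005, 0, 0], "spin": 0}]}}

```text
t: 4.32
eef_pos: [508.6, -88.9, 38.3]
tcp_rot: [3.141, -0.006, 2.86]
ft_force: [-16.1, 4.0, 10.5]
opening: 0.005
grip_force: 8.4
```

>>> {"api": "carry_out", "payload": {"moves": [{"slide": [-0.005, 0, 0], "spin": 0}, {"slide": [-0.005, 0, 0], "spin": 0}]}}

```text
t: 4.48
eef_pos: [508.9, -89.0, 38.2]
tcp_rot: [3.141, -0.013, 2.86]
ft_force: [-31.5, 7.4, 24.3]
opening: 0.006
grip_force: 16.0
```

>>> {"api": "carry_out", "payload": {"moves": [{"slide": [-0.005, 0, 0], "spin": 0}, {"slide": [-0.004, 0, 0], "spin": 0}]}}

```text
t: 4.65
eef_pos: [509.2, -89.0, 38.1]
tcp_rot: [3.141, -0.021, 2.861]
ft_force: [-44.4, 9.3, 34.1]
opening: -0.0
grip_force: 22.3
```

The drawer has met its stop. I'll back away, rise and look.

>>> {"api": "carry_out", "payload": {"moves": [{"slide": [0.01, 0, 0], "spin": 0}, {"slide": [0.02, 0, 0], "spin": 0}, {"slide": [0.05, 0, 0], "spin": 0}, {"slide": [0.03, 0, 0], "spin": 0}, {"slide": [0, 0, -0.09], "spin": -0.2}, {"slide": [0, 0, -0.1], "spin": -0.2}, {"slide": [0, 0, -0.1], "spin": -0.2}, {"slide": [0, 0, -0.1], "spin": -0.2}, {"slide": [0, 0, -0.05], "spin": -0.2}, {"slide": [0, 0, 0], "spin": -0.2}, {"slide": [0, 0, 0], "spin": 0}, {"slide": [0, 0, 0], "spin": 0}], "hand": 1}}

```text
t: 5.65
eef_pos: [475.8, -79.6, 214.6]
tcp_rot: [-3.141, 0.001, -2.798]
ft_force: [0.0, -0.7, -0.7]
opening: 0.004
grip_force: 0.0
```

Run:
```python
from h import *
s=state();print(s["joints"],s["eef_pos"],s["tcp_rot"],s["moment"])
S=read_camera("side");T=read_camera("top")
a=cv2.resize(S["color"][225:375,265:465],None,fx=4,fy=4,interpolation=cv2.INTER_CUBIC)
cv2.imwrite("pics/d.png",a[:,:,::-1])
```

```text
[-3.02817768e-01  2.88973990e-01  1.89814202e+00  7.59572889e-05
  9.53850903e-01 -2.21707212e+00] [475.7718022  -79.58461682 214.56058187] [-3.14126530e+00  5.36876313e-04 -2.79817847e+00] [0.07681629 0.04642325 0.01336369]
```

View pics/d.png

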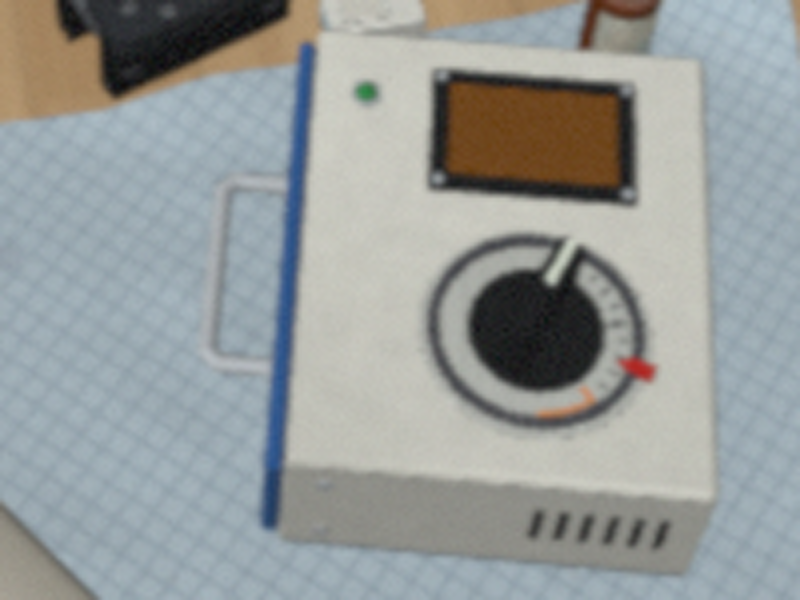

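The drawer is shut, with its panel flush against the box, and the knob and marker haven't moved. Next I'll refine the knob centre and check the clearance to the blue cabinet.

```bash
cat >> h.py <<'E'
def ringc(c,x0,y0,x1,y1):
    g=cv2.cvtColor(c["color"],cv2.COLOR_RGB2GRAY)[y0:y1,x0:x1]
    cs,_=cv2.findContours((g<115).astype(np.uint8),cv2.RETR_EXTERNAL,cv2.CHAIN_APPROX_NONE)
    k=max(cs,key=lambda a:cv2.boundingRect(a)[2]);e=cv2.fitEllipse(cv2.convexHull(k))
    return (e[0][0]+x0,e[0][1]+y0),e[1]
E
python3 - <<'E'
from h import *
np.set_printoptions(precision=1,suppress=True)
T=read_camera("top");S=read_camera("side")
T["color"]=cv2.imread("pics/top0.png")[:,:,::-1].copy()
a,ea=ringc(T,362,158,412,207);b,eb=ringc(S,370,280,430,336)
print(a,ea,b,eb,tri(T,a,S,b),onz(T,a,86),onz(S,b,86))
for p in((486,290),(530,400),(575,478)):print("cab side",onz(S,p,0),onz(S,p,100))
for p in((380,115),(510,122)):print("cab top",onz(T,p,0),onz(T,p,100))
for q in((365,115),(375,60)):print(onz(T,q,0),onz(T,q,300))
E
```

```text
(387.29175186157227, 183.17790031433105) (40.272090911865234, 41.43882751464844) (399.20754051208496, 307.71041107177734) (46.65874481201172, 56.34300994873047) (array([ 641.9, -172.5,   81.2]), np.float64(1.8118813695301996)) [ 639.6 -172.    86. ] [ 641.5 -174.8   86. ]
cab side [ 829.  -125.2   -0. ] [ 785.3 -175.7  100. ]
cab side [ 828.3 -333.1    0. ] [ 784.7 -361.4  100. ]
cab side [ 848.4 -458.8    0. ] [ 802.6 -473.8  100. ]
cab top [ 826.9 -166.2    0. ] [ 785.4 -155.5  100. ]
cab top [ 815.3 -467.1    0. ] [ 774.8 -432.2  100. ]
[ 826.2 -131.4    0. ] [ 701.9 -107.9  300. ]
[ 963.8 -154.7    0. ] [ 806.2 -125.5  300. ]
```

>>> {"api": "carry_out", "payload": {"hand": 0.55, "moves": [{"slide": [-0.052, -0.06, 0], "spin": 0}, {"slide": [-0.052, -0.06, 0], "spin": 0}, {"slide": [-0.052, -0.06, 0], "spin": 0}, {"slide": [-0.052, -0.06, 0], "spin": 0}, {"slide": [-0.052, -0.06, 0], "spin": 0}, {"slide": [-0.05, -0.059, 0], "spin": 0}, {"slide": [0, 0, 0], "spin": -0.165}, {"slide": [0, 0, 0], "spin": -0.165}, {"slide": [0, 0, 0], "spin": -0.165}, {"slide": [0, 0, 0], "spin": -0.165}, {"slide": [0, 0, 0], "spin": 0}, {"slide": [0, 0, 0], "spin": 0}]}}

```text
t: 6.85
eef_pos: [641.1, -172.5, 213.9]
tcp_rot: [3.141, -0.0, -2.453]
ft_force: [0.1, 0.0, 0.2]
opening: 0.453
grip_force: 0.0
```

```bash
python3 -c "
from h import *
s=state();print(s['joints'],s['eef_pos'],s['tcp_rot'],s['moment'],s['opening'])"
```

```text
[-3.62283034e-01  5.48549580e-01  1.45554153e+00  1.31542725e-04
  1.13862215e+00 -2.62181349e+00] [ 641.0919506  -172.47206149  213.85903607] [ 3.14056075e+00 -4.52972266e-04 -2.45291345e+00] [ 0.09402099  0.01613228 -0.02563068] 0.4533851599384931
```

>>> {"api": "carry_out", "payload": {"moves": [{"slide": [0, 0, 0.075], "spin": 0}, {"slide": [0, 0, 0.075], "spin": 0}, {"slide": [0, 0, 0.065], "spin": 0}, {"slide": [0, 0, 0.04], "spin": 0}, {"slide": [0, 0, 0.03], "spin": 0}, {"slide": [0, 0, 0], "spin": 0}, {"slide": [0, 0, 0], "spin": 0}]}}

```text
t: 7.43
eef_pos: [641.3, -172.5, 100.6]
tcp_rot: [3.141, -0.0, -2.451]
ft_force: [-0.1, -0.4, 0.4]
opening: 0.448
grip_force: 0.0
```

Run:
```python
from h import *
s=state();print(s['eef_pos'],s['ft_force'],s['moment'])
S=read_camera("side")
cv2.imwrite("pics/e.png",cv2.resize(S["color"][225:375,315:515],None,fx=4,fy=4,interpolation=cv2.INTER_CUBIC)[:,:,::-1])
```

```text
[ 641.29793126 -172.52463818  100.62892344] [-0.07571539 -0.36165794  0.39762405] [ 0.04537951  0.06253799 -0.0162999 ]
```

View pics/e.png

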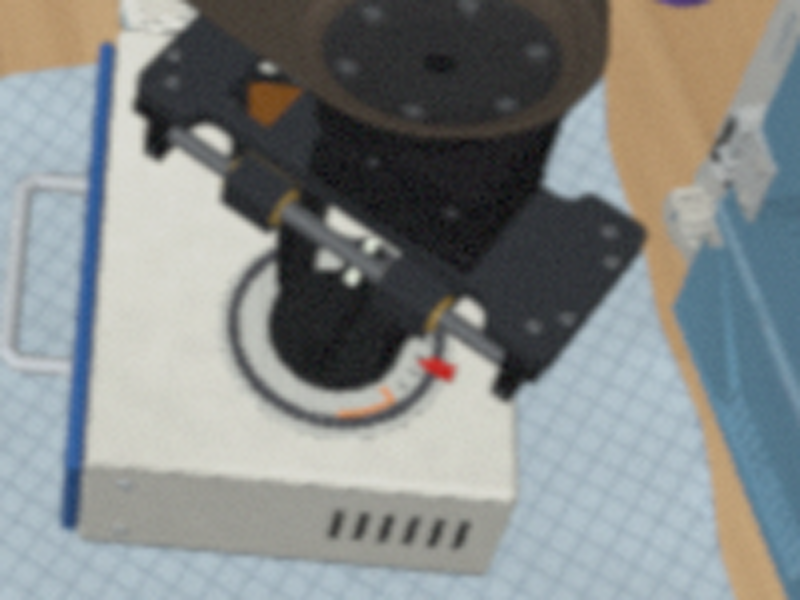

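The fingers straddle the bar, and the marker at crop (435,368) is clear of them. I'll lower slightly and close.

>>> {"api": "carry_out", "payload": {"moves": [{"slide": [0, 0, 0.007], "spin": 0}, {"slide": [0, 0, 0], "spin": 0}]}}

```text
t: 7.65
eef_pos: [641.5, -172.6, 98.6]
tcp_rot: [-3.14, 0.001, -2.45]
ft_force: [-0.4, 0.3, -0.4]
opening: 0.45
grip_force: 0.0
```

>>> {"api": "carry_out", "payload": {"hand": 1, "moves": [{"slide": [0, 0, 0], "spin": 0}, {"slide": [0, 0, 0], "spin": 0}, {"slide": [0, 0, 0], "spin": 0}, {"slide": [0, 0, 0], "spin": 0}, {"slide": [0, 0, 0], "spin": 0}, {"slide": [0, 0, 0], "spin": 0}, {"slide": [0, 0, 0], "spin": 0}, {"slide": [0, 0, 0], "spin": 0}]}}

```text
t: 8.32
eef_pos: [640.6, -170.9, 97.9]
tcp_rot: [3.139, 0.0, -2.449]
ft_force: [-2.9, 8.4, 4.3]
opening: 0.128
grip_force: 29.9
```

```bash
python3 -c "
from h import *
for i in range(3):
  s=state();print(s['eef_pos'],s['tcp_rot'],s['ft_force'],s['moment'],s['opening']*95,s['grip_force'],s['tau'][5])
"
```

```text
[ 640.57170026 -170.9159135    97.87827144] [ 3.13871249e+00  1.28126224e-04 -2.44922922e+00] [-2.85434956  8.37780534  4.29752536] [1.55103745 0.62415505 0.01340795] 12.135293043176274 29.948085844516754 -0.020123360445722938
[ 640.57170026 -170.9159135    97.87827144] [ 3.13871249e+00  1.28126224e-04 -2.44922922e+00] [-2.85434956  8.37780534  4.29752536] [1.55103745 0.62415505 0.01340795] 12.135293043176274 29.948085844516754 -0.020123360445722938
[ 640.57170026 -170.9159135    97.87827144] [ 3.13871249e+00  1.28126224e-04 -2.44922922e+00] [-2.85434956  8.37780534  4.29752536] [1.55103745 0.62415505 0.01340795] 12.135293043176274 29.948085844516754 -0.020123360445722938
```

>>> {"api": "carry_out", "payload": {"moves": [{"slide": [0, 0.004, 0], "spin": 0.05}, {"slide": [0, 0, 0], "spin": 0.15}, {"slide": [0, 0, 0], "spin": 0.15}, {"slide": [0, 0, 0], "spin": 0.15}, {"slide": [0, 0, 0], "spin": 0.15}, {"slide": [0, 0, 0], "spin": 0.15}]}}

```text
t: 8.82
eef_pos: [640.9, -171.6, 97.9]
tcp_rot: [-3.14, 0.002, -2.872]
ft_force: [4.5, -2.6, -2.2]
opening: 0.126
grip_force: 29.9
```

```bash
cat > st.py <<'E'
from h import *
np.set_printoptions(precision=3,suppress=True)
s=state();y=s['tcp_rot'][2];d=(-0.28+1.30+np.pi-y)%(2*np.pi)
print(s['eef_pos'],'yaw',y,'dial',d,'F',s['ft_force'],'M',s['moment'],s['opening']*95,s['grip_force'],s['tau'][5],s['joints'][5],s['t'])
E
python3 st.py
```

```text
[ 640.899 -171.557   97.915] yaw -2.871943413525954 dial 0.7503507599361603 F [ 4.499 -2.567 -2.242] M [-0.356 -0.656  0.095] 12.01308291078876 29.92595762014389 -1.4739134162664413 -2.2014556131980445 8.8167
```

>>> {"api": "carry_out", "payload": {"moves": [{"slide": [0, 0, 0], "spin": 0.2}, {"slide": [0, 0, 0], "spin": 0.2}, {"slide": [0, 0, 0], "spin": 0.2}, {"slide": [0, 0, 0], "spin": 0.2}, {"slide": [0, 0, 0], "spin": 0.2}, {"slide": [0, 0, 0], "spin": 0.2}, {"slide": [0, 0, 0], "spin": 0.2}, {"slide": [0, 0, 0], "spin": 0.2}, {"slide": [0, 0, 0], "spin": 0.2}, {"slide": [0, 0, 0], "spin": 0.2}, {"slide": [0, 0, 0], "spin": 0.2}, {"slide": [0, 0, 0], "spin": 0.2}]}}

```text
t: 9.82
eef_pos: [640.2, -173.7, 97.9]
tcp_rot: [-3.14, 0.003, 2.153]
ft_force: [-2.8, -14.1, -1.7]
opening: 0.125
grip_force: 29.9
```

```bash
python3 st.py
```

```text
[ 640.15  -173.673   97.914] yaw 2.153400806415396 dial 2.0081918471743965 F [ -2.793 -14.14   -1.72 ] M [-2.548  0.484  0.093] 11.839635440667442 29.91832047700882 -1.958020180463791 -0.9435705454058146 9.8167
```

>>> {"api": "carry_out", "payload": {"moves": [{"slide": [0, 0, 0], "spin": 0.05}, {"slide": [0, 0, 0], "spin": 0.04}, {"slide": [0, 0, 0], "spin": 0.03}, {"slide": [0, 0, 0], "spin": 0.03}]}}

```text
t: 10.15
eef_pos: [640.0, -173.7, 97.9]
tcp_rot: [-3.14, 0.003, 2.079]
ft_force: [-2.7, -13.7, -0.9]
opening: 0.124
grip_force: 29.9
```

```bash
python3 st.py
```

```text
[ 640.02  -173.747   97.881] yaw 2.079091328802736 dial 2.0825013247870565 F [ -2.674 -13.683  -0.853] M [-2.651  0.509  0.099] 11.814046505314462 29.92483377456665 -0.19248634111136198 -0.8693755073167151 10.15
```

>>> {"api": "carry_out", "payload": {"moves": [{"slide": [-0.005, -0.004, 0], "spin": 0.05}, {"slide": [0, 0, 0], "spin": 0.05}, {"slide": [0, 0, 0], "spin": 0.05}, {"slide": [0, 0, 0], "spin": 0.05}, {"slide": [0, 0, 0], "spin": 0.05}]}}

```text
t: 10.57
eef_pos: [639.8, -174.1, 97.9]
tcp_rot: [3.142, 0.0, 1.947]
ft_force: [-0.2, -3.0, 1.1]
opening: 0.123
grip_force: 30.0
```

```bash
python3 st.py
```

```text
[ 639.771 -174.104   97.876] yaw 1.947355506873922 dial 2.214237146715871 F [-0.168 -3.035  1.117] M [-0.499  0.032  0.116] 11.652495454971062 29.96000200510025 -0.43404389172792435 -0.7414633471893383 10.5667
```

>>> {"api": "carry_out", "payload": {"moves": [{"slide": [0, 0, 0], "spin": 0.05}, {"slide": [0, 0, 0], "spin": 0.05}]}}

```text
t: 10.73
eef_pos: [639.7, -174.1, 97.9]
tcp_rot: [-3.141, 0.0, 1.895]
ft_force: [-0.0, -2.1, 1.0]
opening: 0.125
grip_force: 30.0
```

```bash
python3 st.py
```

```text
[ 639.684 -174.112   97.883] yaw 1.8950651765610054 dial 2.266527477028787 F [-0.047 -2.077  0.972] M [-0.598  0.207  0.16 ] 11.86412030843604 29.959660470485687 -0.4322232026606798 -0.6891336297998023 10.7333
```

>>> {"api": "carry_out", "payload": {"moves": [{"slide": [0, 0, 0], "spin": 0.05}, {"slide": [0, 0, 0], "spin": 0.0}]}}

```text
t: 10.9
eef_pos: [639.6, -174.1, 97.9]
tcp_rot: [-3.141, 0.0, 1.869]
ft_force: [-1.5, -4.3, 0.4]
opening: 0.123
grip_force: 30.0
```

```bash
python3 st.py
```

```text
[ 639.638 -174.149   97.872] yaw 1.868898896197991 dial 2.2926937573918016 F [-1.463 -4.331  0.445] M [-0.696  0.264 -0.041] 11.710598339269369 29.974898993968964 0.44752512127161026 -0.6630320484661777 10.9
```

```bash
cat > st.py <<'E'
from h import *
np.set_printoptions(precision=3,suppress=True)
L=[]
for i in range(7):
    s=state();L.append(np.r_[s['moment'][2],s['tau'][5],s['tcp_rot'][2],s['ft_force'],s['eef_pos']]);read_camera("side")
L=np.array(L);m=L.mean(0)
print('Mz',L[:,0],m[0],'tau',m[1],'yaw',m[2],'dial',(-0.28+1.30+np.pi-m[2])%(2*np.pi),'F',m[3:6],m[6:],s['opening']*95,s['t'])
E
python3 st.py
```

```text
Mz [-0.041 -0.008 -0.063  0.006 -0.021  0.018 -0.015] -0.017627908823749806 tau 0.10921048042031803 yaw 1.870543060940207 dial 2.2910495926495855 F [-1.667 -4.733  0.869] [ 639.629 -174.132   97.873] 11.964509228990043 11.2
```

>>> {"api": "carry_out", "payload": {"moves": [{"slide": [0, 0, 0], "spin": 0.05}]}}

```text
t: 11.33
eef_pos: [639.6, -174.1, 97.9]
tcp_rot: [-3.141, 0.0, 1.845]
ft_force: [-2.5, -5.8, 1.1]
opening: 0.123
grip_force: 30.0
```

```bash
python3 st.py
```

```text
Mz [ 0.091  0.003  0.015 -0.016  0.014 -0.02  -0.032] 0.007785971221822582 tau -0.12308412260608748 yaw 1.844204155116753 dial 2.31738849847304 F [-2.292 -5.235  0.992] [ 639.593 -174.136   97.896] 11.739671150955006 11.6333
```

```bash
sed -i 's/range(7)/range(4)/' st.py
```

>>> {"api": "carry_out", "payload": {"moves": [{"slide": [0, 0, 0], "spin": 0.05}, {"slide": [0, 0, 0], "spin": 0.05}]}}

```text
t: 11.85
eef_pos: [639.5, -174.2, 97.9]
tcp_rot: [-3.141, 0.0, 1.791]
ft_force: [-3.0, -5.3, 1.9]
opening: 0.126
grip_force: 30.0
```

```bash
python3 st.py
```

```text
Mz [ 0.087  0.076 -0.058 -0.02 ] 0.021134300636162007 tau -0.0644578377250582 yaw 1.7910076905196248 dial 2.3705849630701676 F [-2.907 -5.896  1.725] [ 639.488 -174.169   97.882] 11.533047367995081 12.0
```

>>> {"api": "carry_out", "payload": {"moves": [{"slide": [0, 0, 0], "spin": 0.05}, {"slide": [0, 0, 0], "spin": 0.05}]}}

```text
t: 12.22
eef_pos: [639.4, -174.2, 97.9]
tcp_rot: [-3.141, 0.0, 1.739]
ft_force: [-4.0, -4.7, 1.4]
opening: 0.123
grip_force: 30.0
```

```bash
python3 st.py
```

```text
Mz [ 0.128  0.05  -0.002 -0.02 ] 0.039028857402907596 tau -0.06305685848928988 yaw 1.7386746806747524 dial 2.42291797291504 F [-3.621 -5.136  1.658] [ 639.392 -174.184   97.876] 11.512496985834135 12.3667
```

>>> {"api": "carry_out", "payload": {"moves": [{"slide": [0, 0, 0], "spin": 0.05}, {"slide": [0, 0, 0], "spin": 0.05}]}}

```text
t: 12.58
eef_pos: [639.3, -174.2, 97.9]
tcp_rot: [-3.141, 0.0, 1.687]
ft_force: [-4.1, -6.4, 3.1]
opening: 0.122
grip_force: 30.0
```

```bash
python3 st.py
```

```text
Mz [ 0.081  0.055 -0.038  0.014] 0.027952659293714738 tau -0.0617318507283926 yaw 1.6862823944435323 dial 2.4753102591462603 F [-4.038 -6.187  2.385] [ 639.284 -174.212   97.88 ] 11.8551479229398 12.7333
```

>>> {"api": "carry_out", "payload": {"moves": [{"slide": [0, 0, 0], "spin": 0.05}, {"slide": [0, 0, 0], "spin": 0.05}]}}

```text
t: 12.95
eef_pos: [639.2, -174.2, 97.9]
tcp_rot: [-3.14, 0.0, 1.634]
ft_force: [-4.6, -5.1, 2.0]
opening: 0.124
grip_force: 30.0
```

```bash
python3 st.py
```

```text
Mz [ 0.052  0.01   0.032 -0.006] 0.022021298895305595 tau -0.060428360011428595 yaw 1.6339618745036162 dial 2.5276307790861763 F [-4.564 -5.39   2.451] [ 639.189 -174.198   97.867] 11.649900434478969 13.1
```

>>> {"api": "carry_out", "payload": {"moves": [{"slide": [0, 0, 0], "spin": 0.05}, {"slide": [0, 0, 0], "spin": 0.05}]}}

```text
t: 13.32
eef_pos: [639.1, -174.2, 97.9]
tcp_rot: [-3.14, 0.0, 1.582]
ft_force: [-5.0, -5.7, 3.6]
opening: 0.124
grip_force: 30.0
```

```bash
python3 st.py
```

```text
Mz [ 0.104  0.061 -0.026 -0.004] 0.03388122974978996 tau -0.03826487227343023 yaw 1.5816481475742115 dial 2.5799445060155812 F [-4.769 -5.659  2.854] [ 639.076 -174.206   97.864] 12.031259675557687 13.4667
```

>>> {"api": "carry_out", "payload": {"moves": [{"slide": [0, 0, 0], "spin": 0.05}, {"slide": [0, 0, 0], "spin": 0.05}]}}

```text
t: 13.68
eef_pos: [639.0, -174.2, 97.8]
tcp_rot: [-3.14, 0.0, 1.53]
ft_force: [-4.8, -5.8, 3.0]
opening: 0.126
grip_force: 30.0
```

```bash
python3 st.py
```

```text
Mz [0.192 0.191 0.112 0.065] 0.14000635572438694 tau 0.038550510071218014 yaw 1.5294391388433928 dial 2.6321535147464 F [-5.603 -5.61   2.696] [ 638.992 -174.217   97.877] 11.90925352693523 13.8333
```

>>> {"api": "carry_out", "payload": {"moves": [{"slide": [0, 0, 0], "spin": 0.05}, {"slide": [0, 0, 0], "spin": 0.05}]}}

```text
t: 14.05
eef_pos: [638.9, -174.2, 97.9]
tcp_rot: [-3.14, 0.001, 1.478]
ft_force: [-5.7, -5.9, 2.7]
opening: 0.122
grip_force: 29.9
```

```bash
python3 st.py
```

```text
Mz [0.235 0.288 0.157 0.146] 0.20660371056026722 tau 0.12680399464443326 yaw 1.4772778615722044 dial 2.684314792017588 F [-6.051 -5.822  3.349] [ 638.914 -174.199   97.862] 12.014652264235371 14.2
```

The torque has climbed, so the stop is met. One more small step confirms it.

>>> {"api": "carry_out", "payload": {"moves": [{"slide": [0, 0, 0], "spin": 0.04}]}}

```text
t: 14.33
eef_pos: [638.9, -174.2, 97.9]
tcp_rot: [-3.14, 0.001, 1.458]
ft_force: [-7.2, -6.6, 3.2]
opening: 0.127
grip_force: 30.0
```

```bash
python3 st.py
```

```text
Mz [0.266 0.301 0.235 0.271] 0.26827605483519107 tau 0.07853501010686159 yaw 1.4570670943498893 dial 2.7045255592399036 F [-7.131 -5.913  3.473] [ 638.861 -174.208   97.861] 11.713983692741746 14.4833
```

>>> {"api": "carry_out", "payload": {"moves": [{"slide": [0, 0, 0], "spin": -0.1}, {"slide": [0, 0, 0], "spin": -0.2}, {"slide": [0, 0, 0], "spin": -0.2}, {"slide": [0, 0, 0], "spin": -0.2}, {"slide": [0, 0, 0], "spin": -0.2}, {"slide": [0, 0, 0], "spin": -0.2}, {"slide": [0, 0, 0], "spin": -0.2}, {"slide": [0, 0, 0], "spin": -0.2}, {"slide": [0, 0, 0], "spin": -0.2}, {"slide": [0, 0, 0], "spin": -0.2}, {"slide": [0, 0, 0], "spin": -0.12}, {"slide": [0, 0, 0], "spin": 0}]}}

```text
t: 15.53
eef_pos: [640.6, -173.4, 97.9]
tcp_rot: [3.14, 0.001, 2.518]
ft_force: [4.8, 0.3, -1.4]
opening: 0.124
grip_force: 30.0
```

```bash
python3 st.py
```

```text
Mz [0.048 0.03  0.042 0.022] 0.035805664538358845 tau -0.5225925634658779 yaw 2.513857244974185 dial 1.6477354086156075 F [ 5.378  0.561 -1.542] [ 640.624 -173.416   97.909] 12.100105351751695 15.6833
```

>>> {"api": "carry_out", "payload": {"hand": 0.55, "moves": [{"slide": [0, 0, 0], "spin": 0}, {"slide": [0, 0, 0], "spin": 0}, {"slide": [0, 0, 0], "spin": 0}, {"slide": [0, 0, 0], "spin": 0}, {"slide": [0, 0, 0], "spin": 0}]}}

```text
t: 16.15
eef_pos: [639.6, -173.7, 97.8]
tcp_rot: [3.142, -0.0, 2.514]
ft_force: [0.0, 0.2, 0.1]
opening: 0.414
grip_force: 0.0
```

>>> {"api": "carry_out", "payload": {"moves": [{"slide": [0, 0, -0.05], "spin": 0}, {"slide": [0, 0, -0.1], "spin": 0}, {"slide": [0, 0, -0.1], "spin": 0}, {"slide": [0, 0, -0.1], "spin": 0}, {"slide": [0, 0, 0], "spin": 0}, {"slide": [0, 0, 0], "spin": 0}]}}

```text
t: 16.65
eef_pos: [640.3, -174.0, 240.3]
tcp_rot: [3.14, 0.004, 2.514]
ft_force: [-0.5, 0.2, -0.0]
opening: 0.449
grip_force: 0.0
```

```bash
python3 st.py
python3 - <<'E'
from h import *
S=read_camera("side");T=read_camera("top")
cv2.imwrite("pics/side1.png",S["color"][:,:,::-1]);cv2.imwrite("pics/top1.png",T["color"][:,:,::-1])
a=cv2.resize(S["color"][270:345,360:460],None,fx=8,fy=8,interpolation=cv2.INTER_CUBIC)
cv2.imwrite("pics/f.png",a[:,:,::-1])
E
```

```text
Mz [-0.037  0.001  0.02  -0.013] -0.007263315495324819 tau 0.0015560096835542936 yaw 2.514141967171097 dial 1.6474506864186957 F [-0.311 -0.189 -0.214] [ 639.559 -173.742  237.981] 42.78996840040976 16.8
```

View pics/f.png

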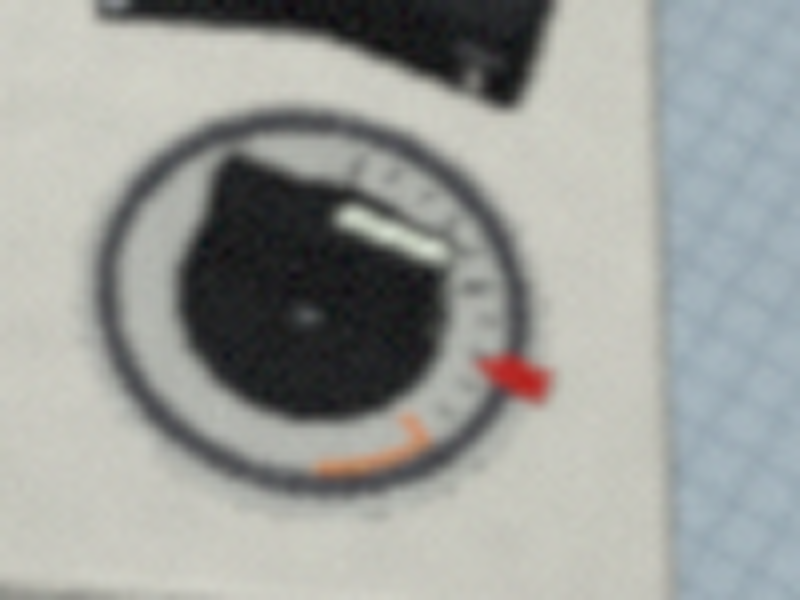

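The side crop shows the line running from (337,215) to (447,253) and the marker from (478,362) to (550,390), so the two directions are nearly parallel. I'll put numbers on it.

```bash
cat > ang.py <<'E'
from h import *
T=read_camera("top");S=read_camera("side")
def cen(m,x0,y0):
    yy,xx=np.nonzero(m);p=np.c_[xx,yy].astype(np.float32);v=cv2.fitLine(p,cv2.DIST_L2,0,.01,.01).ravel()
    return np.array([x0+xx.mean(),y0+yy.mean()]),v[:2]
def go(c,rb,name):
    x0,y0,x1,y1=rb;h=cv2.resize(c["color"][y0:y1,x0:x1],None,fx=4,fy=4,interpolation=cv2.INTER_CUBIC).astype(int)
    m=(h[...,0]-h[...,1]>60)&(h[...,0]-h[...,2]>60)&(h[...,1]<90);mp,_=cen(m,0,0);k=lambda p:np.array([x0,y0])+(np.asarray(p)+.5)/4-.5
    rc,_=ringc(c,*rb);M=onz(c,k(mp),91);C=onz(c,rc,86);d=(M-C)[:2]
    print(name,"marker dir",np.arctan2(d[1],d[0]),np.linalg.norm(d),M,C)
    g=h.min(-1);q=(k((0,0))-0)
    w=((g>150)).astype(np.uint8);n,lab,st,ce=cv2.connectedComponentsWithStats(w)
    # white line: bright component enclosed near the knob centre
    for i in range(1,n):
        cc=k(ce[i]);
        if 15<st[i][4]<900 and np.linalg.norm(cc-rc)<20:
            p,v=cen(lab==i,0,0);A=onz(c,k(p-v*8),124.5);B=onz(c,k(p+v*8),124.5);e=(B-A)[:2];mid=onz(c,k(p),124.5)
            print("  line",np.arctan2(e[1],e[0]),"mod pi; mid dir",np.arctan2(*(mid-C)[[1,0]]),np.linalg.norm((mid-C)[:2]),st[i][4])
go(S,(371,282,431,334),"side")
import sys
if len(sys.argv)>1: go(T,(364,160,414,207),"top")
T["color"]=cv2.imread("pics/top0.png")[:,:,::-1].copy();go(T,(364,160,414,207),"top0")
E
python3 ang.py
```

```text
side marker dir -0.6395850425711113 41.681270662332274 [ 675.01732415 -199.82778017   91.        ] [ 641.57462758 -174.9497905    86.        ]
  line -0.6240644359731724 mod pi; mid dir -0.640933471219431 10.998375411479563 454
top0 marker dir -0.6124835780453862 40.617068969720975 [ 672.78485149 -195.32212754   91.        ] [ 639.55104242 -171.97131972   86.        ]
  line -2.276878702003196 mod pi; mid dir 0.9506366351302449 12.106807162294885 286
```

The line (−0.624) matches the marker (about −0.626) to within the measurement error. I'll retreat and check for the last time.

>>> {"api": "carry_out", "payload": {"moves": [{"slide": [0.02, 0, -0.08], "spin": 0}, {"slide": [0.08, 0.03, 0], "spin": 0}, {"slide": [0.08, 0.05, 0], "spin": 0}, {"slide": [0.08, 0.06, 0], "spin": 0}, {"slide": [0.08, 0.06, 0], "spin": 0}, {"slide": [0.07, 0.07, 0], "spin": 0}, {"slide": [0.07, 0.07, 0], "spin": 0}, {"slide": [0.06, 0.07, 0], "spin": 0}, {"slide": [0.06, 0.07, 0], "spin": 0}, {"slide": [0, 0, 0], "spin": 0}, {"slide": [0, 0, 0], "spin": 0}, {"slide": [0, 0, 0], "spin": 0}]}}

```text
t: 18.05
eef_pos: [558.1, 122.4, 269.5]
tcp_rot: [-3.141, -0.0, 2.515]
ft_force: [-0.8, -1.0, -0.6]
opening: 0.449
grip_force: 0.0
```

```bash
python3 ang.py 1
python3 - <<'E'
from h import *
S=read_camera("side");T=read_camera("top");print(state()["t"])
a=cv2.resize(T["color"][100:300,270:470],None,fx=2,fy=2);b=cv2.resize(S["color"][215:415,260:460],None,fx=2,fy=2)
cv2.imwrite("pics/g.png",np.hstack([a,b])[:,:,::-1])
E
```

```text
side marker dir -0.6348890031442204 41.871661347796774 [ 675.03683996 -199.70860389   91.        ] [ 641.32439386 -174.87501771   86.        ]
  line -0.2861868354162464 mod pi; mid dir 1.8294570551576212 14.830954335027752 212
  line 1.187883850952535 mod pi; mid dir 0.6946571808709109 12.043360931151017 58
  line 0.5029363819797935 mod pi; mid dir 0.18299980738316607 14.556591767292243 67
  line 0.418437966395438 mod pi; mid dir -0.1551100539508754 18.68810400410206 37
  line -0.6310404939624502 mod pi; mid dir -0.6335599008118038 11.203280915251968 317
  line 0.9310653646863938 mod pi; mid dir -1.2566612881460903 38.90858450442793 590
top marker dir -0.6105167879456083 39.54636174051457 [ 672.85321189 -195.41447317   91.        ] [ 640.45082694 -172.74290117   86.        ]
top0 marker dir -0.6124835780453862 40.617068969720975 [ 672.78485149 -195.32212754   91.        ] [ 639.55104242 -171.97131972   86.        ]
  line -2.276878702003196 mod pi; mid dir 0.9506366351302449 12.106807162294885 286
18.25
```

View pics/g.png

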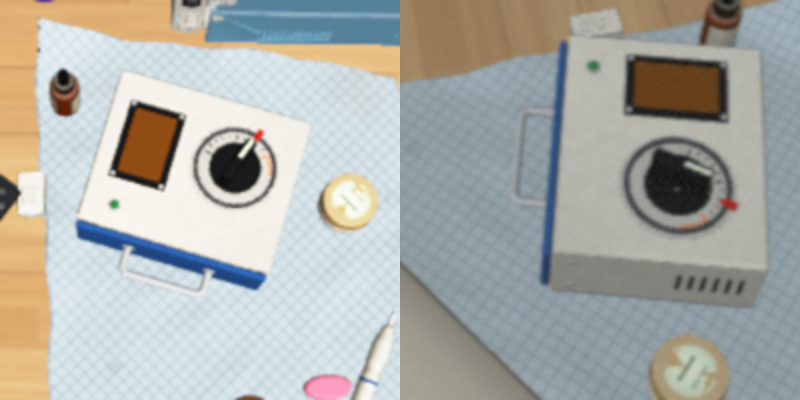

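The final pictures show the drawer shut, the white line at (245,147) pointing straight at the red marker at (258,135), and everything standing round the box unmoved. I'm handing it in.

```bash
python3 -c "
from cell import *
print(job_done())"
```

```text
the job is handed in; nothing more can be done
None
```

The job is handed in, at about 18 s of the 72 s allowed: the drawer is shut with the plug inside, the knob was wound until the end stop was felt (about 0.17 N m above the winding torque), and it was then turned back and released with its white line on the red marker to within about 0.02 rad.

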